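Push the waiting vial rack home in the analyser's empty lane

TASK

A rack of sample vials is waiting on the bench in front of the analyser's loader. Nudge it into line with the one empty loading lane and push it along the bench until it is fully home against that lane's end stop. Only push on its outside with the fingers: do not grip it, reach around it with a finger on either side, lift it or tip it, and leave the two racks already loaded and everything else on the bench where they are.

Things in the scene. Friction and masses are not known exactly. Their poses are not given: they have to be found in the camera images.
- rack: The waiting rack: open-sided white plastic vial rack, two rows of six vials, 126 mm long, 44 mm wide; body 36 mm high, grey vial caps rise to 54 mm. Rack and vials are one solid piece, about 0.16 kg, loose on the bench (friction about 0.6). Origin under its centre at bench level; y along its length, x across it, z up. Its ends are alike; its -y end starts nearer the loader, 100 mm or more outside the lane mouths.
- lane_free: The empty lane, one of three alike at 80 mm spacing; any of the three may be the empty one. Aluminium end stop 46 mm high and two side guides 24 mm high, no raised floor: racks slide on the bench. Origin at bench level, middle of the stop's face; a rack is pushed in along -y, so the open mouth is on the +y side. A rack that is home has its centre at x = 0, y = 0.063.
- lane_free_mouth (a point): Middle of the empty lane's mouth at bench level, 105 mm before the stop's face on the lane's centre line. Here the guides are flared to 76 mm apart; over the next 38 mm they narrow to a straight channel 52 mm wide, 67 mm long up to the stop. A rack that is home sticks out 21 mm from the mouth. Axes as the lane's.
- rack_b: A rack already loaded, home in another lane; same pattern as the waiting one, 126 mm long, 44 mm wide; body 36 mm high, grey vial caps rise to 54 mm; loose. Origin under its centre, y along its length. Leave alone.
- rack_c: The other loaded rack, home in the remaining lane; same pattern, 126 mm long, 44 mm wide; body 36 mm high, grey vial caps rise to 54 mm; loose. Origin under its centre, y along its length. Leave alone.
- analyser: Benchtop analyser, fixed, white. Origin at bench level in the middle of the line of the three stops; -y goes into the machine. Behind the stops a sampler deck 75 mm high and 440 mm wide, from 14 to 176 mm in, with a sampling gantry over it to 215 mm high; then the housing, 445 mm high, 500 mm wide, from 176 mm in.
- pot_a: White lidded specimen pot, 65 mm across, 69 mm high, loose; origin under its centre. Leave alone.
- pot_b: White lidded specimen pot, 65 mm across, 69 mm high, loose; origin under its centre. Leave alone.
- pot_c: White lidded specimen pot, 65 mm across, 69 mm high, loose; origin under its centre. Leave alone.
- vial_a: Single loose capped vial standing upright, 13 mm across, 48 mm high; origin under its centre. Leave alone.
- vial_b: Single loose capped vial standing upright, 13 mm across, 48 mm high; origin under its centre. Leave alone.
- pen: Marker pen lying flat, loose, 130 mm long, 13 mm thick; origin under it near its middle, x along its length. Leave alone.
Things that resemble listed ones, but are neither listed nor needed, are in the scene too. What is shaped like the rack but red or yellow is not meant.

How it is judged:
At the end, for the whole second after the job is handed in: The rack is at rest, upright on the bench in the empty lane: leading end within 3.5 mm of the stop, within 7 mm of the centre line and 0.09 rad of its direction. Loaded racks are within 6 mm, other loose things within 15 mm of where they began, upright (y of rack in the frame of lane_free between 0.058 and 0.0665 m and x of rack in the frame of lane_free between -0.007 and 0.007 m and angle between the y axis of rack and the y axis of lane_free, either way round below 0.09 rad and angle between rack's own z axis and vertical below 0.05 rad and height (world z) of rack below 0.004 m and linear speed of rack below 0.01 m/s and angular speed of rack below 0.1 rad/s and distance of each of rack_b, rack_c from where it was at the start of the episode below 0.006 m and distance of each of pot_a, pot_b, pot_c, vial_a, vial_b, pen from where it was at the start of the episode below 0.015 m and angle between each of pot_a, pot_b, pot_c, vial_a, vial_b, pen's own z axis and vertical below 0.1 rad); the robot touches nothing.
It fails at once if the waiting rack is lifted off the bench (more than 10 mm) (height (world z) of rack above 0.01 m).
It fails at once if the waiting rack is tipped (more than 0.2 rad) (angle between rack's own z axis and vertical above 0.2 rad).
It fails at once if the fingers are put around the waiting rack or its vials as for a grip: the point between the finger pads is within the rack's outline and lower than 60 mm above its underside (y of the grasp point in the frame of rack between -0.063 and 0.063 m and x of the grasp point in the frame of rack between -0.022 and 0.022 m and z of the grasp point in the frame of rack below 0.06 m).
It fails at once if a loaded rack is moved by more than 6 mm or tipped (distance of any of rack_b, rack_c from where it was at the start of the episode above 0.006 m or angle between any of rack_b, rack_c's own z axis and vertical above 0.1 rad).
It fails at once if a pot, loose vial or the pen is moved by more than 15 mm or knocked over (distance of any of pot_a, pot_b, pot_c, vial_a, vial_b, pen from where it was at the start of the episode above 0.015 m or angle between any of pot_a, pot_b, pot_c, vial_a, vial_b, pen's own z axis and vertical above 0.3 rad).
It also fails if it takes over 58 s, if anything falls off the work surface, if the arm or the gripper's body presses on something with over 40 N, if the wrist force passes 120 N, or if a joint passes its speed limit or range.

ROBOT

A 6-joint arm with a two-finger parallel gripper is mounted at the origin on the work surface. World frame = base frame: x ahead of the robot, y to its left, z up, the work surface at z = 0. Lengths are in m, angles in rad, forces in N, time in s.
With the tool pointing down it reaches from about 0.4 to 0.925 m from the base axis. Payload 12.5 kg.
Tool frame: the origin (TCP) lies where the fingers leave the gripper's body, on its centre line; the fingertips stand 78 mm ahead of it and the grasp point (between the pads) lies 59 mm ahead of it (r.tip_extent is the distance from the TCP to the fingertips, in m); z points along the fingers, y is the line along which they close (so a half turn about z gives the same grasp; the last joint's range is limited). The gripper opens to 95 mm and grips with 3 to 60 N. Pads are 20 mm wide; open, the fingers measure 119 mm over their backs; the gripper's body (75 mm by 180 mm) begins 59 mm behind the grasp point.
Start: joints at [-0.106, 0.491, 1.559, -0, 1.092, -0.106], TCP at [0.625, 0, 0.292] pointing down, gripper open.
Joint ranges: [-3.1, 3.1], [-0.84, 2.19], [0.05, 2.79], [-1.13, 4.28], [0.06, 2.93], [-2.69, 2.69]. Speed limits (rad/s): [2.22, 2.22, 2.79, 3.14, 3.14, 3.14].

INTERFACE

Orientations are given as a unit quaternion [x, y, z, w].
In Python, from rig import r gives the robot as it stands. The module is installed in compiled form; this text tells all that it offers.
- The arm moves only by the tool arm_command, never from a script. Its argument "deltas" is a list that holds one entry, the list of rows, each a list of 7 numbers: the shift along the tool's x, y, z in m, then the turn, a rotation vector about the tool's x, y, z in degrees, then the finger opening in m, from 0 to 0.0951. In form: [[[x, y, z, wx, wy, wz, jaw], ...]]. A call has exactly 10 rows; each row shifts and turns the commanded pose from where the row before left it, along the tool's axes as they then stand; what a row does not reach is not made up. A row lasts 1/10 s, in which the tool goes at most 50 mm and 8.59 degrees, less where a joint would pass 70% of its speed; a pose out of reach is approached as far as the arm can. A call with a gripper value outside its range is refused whole. The fingers move at their own pace and stop on an object; "force" is the grip in N (left out, the last holds). Time passes only in rows, so rows that do not move let the fingers close, or fill a call up. It gives the time, the measured TCP pose, the force, the opening and the grip force at its end, in the units of the state.
- r.state(): the state, without advancing time (a new reading comes with each control period).
- r.read_camera(name): name is "scene" or "side" or "wrist"; returns the picture (400x640x3 uint8, red, green, blue); there is no depth.
- r.calibration(name): a dict with "vfov" (degrees; the focal length in pixels is half the picture's height over the tangent of half this angle, whatever the lens; pixels are square), "cx", "cy" (the principal point, pixels), "xyz" and "attitude" of the camera in the world. Camera axes: x right, y down, z forward; pixel columns grow to the right and rows downward; lengths in m; the calibration is good to about 2 mm. A picture is of the moment at which its call begins: read the wrist's pose just before it. calibration takes no time and is no camera call; for the wrist camera it gives the pose at the moment of the call.
- r.sign_off(): hands the job in; it is judged then, once.
The state is a dict: "t": time; "joints": joint angles; "joint_velocities": joint speeds; "tau": joint torques, N m; "eef_pos": TCP position; "orientation": TCP orientation; "wrist_force": force on the tool from outside, world axes, zero at the start; "wrist_torque": the same for the moment, N m; "width": finger opening in m; "gripper_force": force on a finger pad.
Only numpy, scipy, OpenCV 4.12 (cv2) and the standard library are available. Lean on these libraries where they do the work, as an engineer would, in place of code of your own. Each camera call takes 0.05 s, during which the arm holds its last target. There are 200 camera calls.

## Working session

There is one attempt and no reset: what is moved stays moved. The work goes in short steps, Python scripts to look and compute and a tool call to move; the robot and the scene stay as the last step left them, time stands still between calls to the robot, and variables do not carry over. Pictures are saved under pics/ and viewed, at most 10 in all, crops included, and the job is handed in when it is done.

Besides the shell and the picture viewer there is one more tool, called after ">>>" as name([rows], argument=value, ...), one row to a line, values as JSON. arm_command: Moves the arm, as the interface text tells. Its arguments: {"type":"object","properties":{"deltas":{"type":"array"},"force":{"type":"number"}},"required":["deltas"]}

```bash
mkdir -p pics
python3 - <<'E'
from rig import r
import cv2,json
for n in ("scene","side","wrist"):
    print(n,r.calibration(n)); cv2.imwrite(f"pics/{n}0.png",r.read_camera(n)[:,:,::-1])
s=r.state();print(s["t"],s["eef_pos"],s["orientation"],s["width"],r.tip_extent)
E
```

```text
scene {'vfov': 45.9752143025821, 'cx': 325.525449177648, 'cy': 202.47941803835963, 'xyz': array([ 1.2602845 , -0.43542   ,  0.64048222]), 'attitude': array([ 0.77040131,  0.43956996, -0.22970565, -0.40061875])}
side {'vfov': 56.42249167657777, 'cx': 329.0270292497968, 'cy': 204.17565200258582, 'xyz': array([0.16862385, 0.5790185 , 0.64788819]), 'attitude': array([-0.26433031,  0.86372949, -0.41183449,  0.12038775])}
wrist {'vfov': 69.17849338657571, 'cx': 318.7590467529275, 'cy': 202.80723392110792, 'xyz': array([0.62480907, 0.06728031, 0.38415322]), 'attitude': array([ 9.92337989e-01, -2.51177632e-04, -4.19128702e-04,  1.23551920e-01])}
0.15 [6.24892792e-01 1.93810599e-05 2.91814653e-01] [ 7.07126274e-01  7.07087179e-01 -2.47699585e-04 -3.04886951e-04] 0.09481614732408848 0.0776
```

View pics/scene0.png

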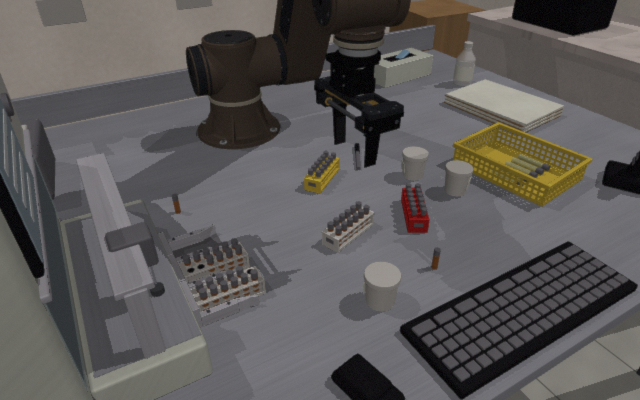

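View pics/side0.png

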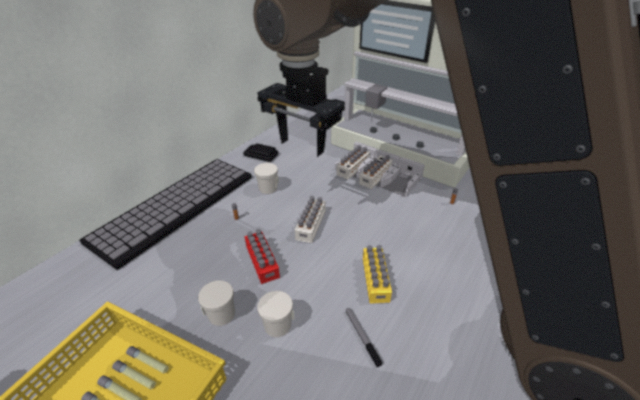

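View pics/wrist0.png

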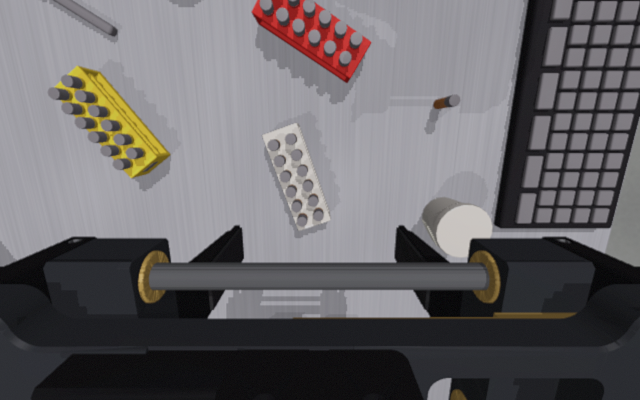

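Scene view: analyser at the left (-y). Loaded racks are at about (215,258) and (228,288), and the free lane is nearest the robot at about (190,238). The waiting rack is at (348,227) in the scene view and (296,178) in the wrist view. Pots, vials and the pen are clear of the path.

```bash
cat > h.py <<'E'
import numpy as np, cv2
from scipy.spatial.transform import Rotation as R
def ray(c,px,z):
    px=np.atleast_2d(np.array(px,float)); f=200/np.tan(np.radians(c["vfov"])/2)
    d=np.c_[(px-[c["cx"],c["cy"]])/f,np.ones(len(px))]@R.from_quat(c["attitude"]).as_matrix().T
    o=np.array(c["xyz"]); return (o+d*((z-o[2])/d[:,2])[:,None])[:,:2]
def white(img,lo=150):
    hsv=cv2.cvtColor(img,cv2.COLOR_RGB2HSV)
    return ((hsv[...,1]<40)&(hsv[...,2]>lo)).astype(np.uint8)
E
python3 - <<'E'
from h import *; from rig import r
cs=r.calibration("scene"); cw=r.calibration("wrist"); cd=r.calibration("side")
np.set_printoptions(precision=4,suppress=True)
p=lambda *a:print(*a)
p("rack corners wrist top", ray(cw,[(265,134),(299,124),(329,221),(301,231)],.036))
p("rack scene centre caps",ray(cs,[(348,219)],.054), "side",ray(cd,[(310,212)],.054))
p("loaded caps scene c,b",ray(cs,[(213,256),(226,284)],.054),"side",ray(cd,[(353,160),(376,169)],.054))
p("vials scene",ray(cs,[(177,213),(435,268)],0),"pots",ray(cs,[(381,305),(414,180),(457,193)],0))
p("free lane guide scene",ray(cs,[(180,250),(215,238)],.024),ray(cd,[(408,190),(420,165)],.024))
p("yellow",ray(cs,[(322,182)],.02),"red",ray(cs,[(415,215)],.02))
img=cv2.imread("pics/wrist0.png")[:,:,::-1]
sub=img[100:245,240:350]
g=cv2.cvtColor(np.ascontiguousarray(sub),cv2.COLOR_RGB2GRAY);print(np.percentile(g,[5,25,50,75,90,95]),img[200,300],img[130,290],img[120,200])
im=cv2.imread("pics/scene0.png")[185:325,130:330]
cv2.imwrite("pics/scenecrop.png",cv2.resize(im,None,fx=4,fy=4,interpolation=cv2.INTER_CUBIC))
E
```

```text
rack corners wrist top [[ 0.5618  0.0622]
 [ 0.6017  0.0734]
 [ 0.6374 -0.0444]
 [ 0.602  -0.0577]]
rack scene centre caps [[ 0.6131 -0.001 ]] side [[0.5904 0.0218]]
loaded caps scene c,b [[ 0.5811 -0.28  ]
 [ 0.6629 -0.2853]] side [[ 0.6251 -0.2416]
 [ 0.5465 -0.2381]]
vials scene [[ 0.3339 -0.2865]
 [ 0.7764  0.0998]] pots [[ 0.801  -0.0495]
 [ 0.5005  0.2723]
 [ 0.6004  0.3245]]
free lane guide scene [[ 0.4955 -0.3226]
 [ 0.495  -0.2496]] [[ 0.4422 -0.2372]
 [ 0.4651 -0.3752]]
yellow [[0.4166 0.0509]] red [[0.6387 0.1595]]
[127. 156. 161. 163. 169. 189.] [133 116 104] [204 201 197] [165 163 169]
```

View pics/scenecrop.png

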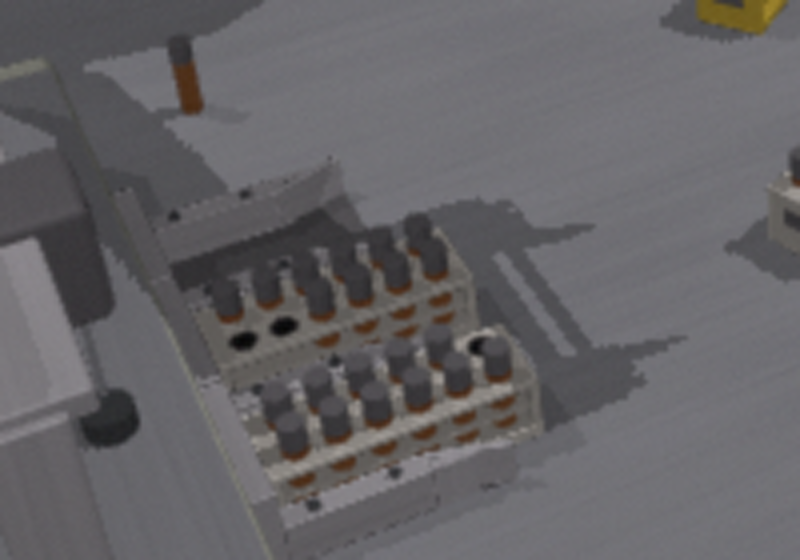

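Free lane confirmed empty (crop around (260,230)); its centre is at x≈0.50. Next I look from the wrist above the lane, with the fingers closed.

>>> arm_command([
  [[-0.025,-0.0065,-0.011,0,0,0,0],[-0.025,-0.0065,-0.011,0,0,0,0],[-0.025,-0.0065,-0.011,0,0,0,0],[-0.025,-0.0065,-0.011,0,0,0,0],[-0.025,-0.0065,-0.011,0,0,0,0],[-0.025,-0.0065,-0.011,0,0,0,0],[-0.025,-0.0065,-0.011,0,0,0,0],[-0.025,-0.0065,-0.011,0,0,0,0],[-0.025,-0.0065,-0.011,0,0,0,0],[0,0,0,0,0,0,0]],
])

```text
t: 1.15
eef_pos: [0.566, -0.2274, 0.3923]
orientation: [0.708, 0.706, 0.0, 0.001]
wrist_force: [0.5, 0.2, -1.0]
width: 0.0209
gripper_force: 0.0
```

Run:
```python
from rig import r
import cv2,pickle
c=r.calibration("wrist"); im=r.read_camera("wrist")[:,:,::-1]; pickle.dump(c,open("c1.pkl","wb"))
cv2.imwrite("pics/wrist1.png",im); print(c["xyz"],r.state()["eef_pos"],r.state()["width"])
cv2.imwrite("pics/wrist1v.png",cv2.resize(im[0:260,80:480],None,fx=2,fy=2,interpolation=cv2.INTER_CUBIC))
```

```text
[ 0.5658976  -0.16006244  0.48463191] [ 0.56618328 -0.22602166  0.39141558] 0.016788048374201326
```

View pics/wrist1v.png

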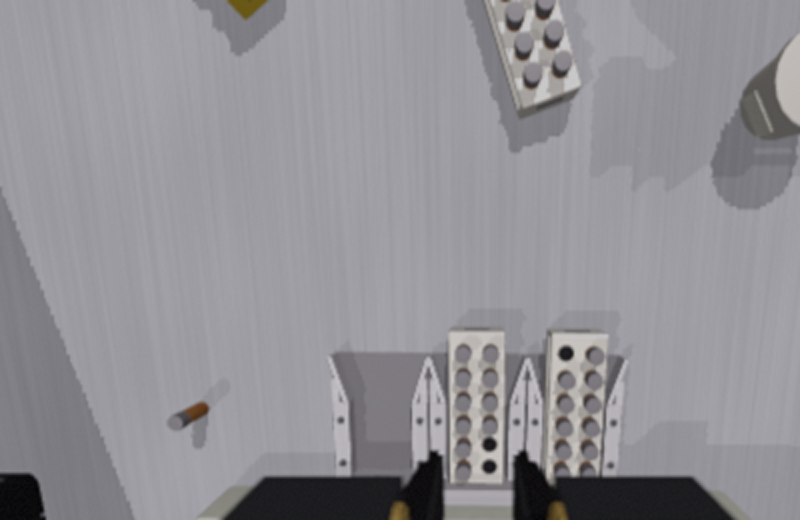

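View: free lane's left guide mouth tip is at (331,357) and its right guide tip at (428,357), with straight inner edges at x≈351 and 412. Loaded racks' near corners are (449,330) and (505,330); the waiting rack's -y corners are (519,108) and (579,88).

Run:
```python
from h import *; import pickle
np.set_printoptions(precision=4,suppress=True)
c=pickle.load(open("c1.pkl","rb"))
P=lambda px,z:ray(c,np.array(px)/2+[80,0],z)
print("guides",P([(331,357),(428,357),(351,470),(412,470),(349,400),(412,400)],.024))
print("others tips",P([(527,357),(626,360)],.024))
print("rackb corners",P([(449,330),(505,330),(448,483),(506,483)],.036))
print("rackc",P([(549,332),(607,332),(547,475),(606,475)],.036))
print("wait",P([(519,108),(579,88),(489,10)],.036))
print("wait caps",P([(533,71),(563,60),(523,40),(554,29),(514,11),(545,3)],.054))
print("vial",P([(203,408)],0.02),"stopface",P([(350,472),(400,472)],.0))
```

```text
guides [[ 0.4489 -0.2366]
 [ 0.5267 -0.2369]
 [ 0.4595 -0.3329]
 [ 0.5109 -0.3331]
 [ 0.4613 -0.2721]
 [ 0.5128 -0.2723]]
others tips [[ 0.6061 -0.2371]
 [ 0.6858 -0.2399]]
rackb corners [[ 0.5445 -0.2139]
 [ 0.5877 -0.214 ]
 [ 0.5417 -0.3401]
 [ 0.5896 -0.3403]]
rackc [[ 0.6218 -0.2157]
 [ 0.6666 -0.2158]
 [ 0.6233 -0.3334]
 [ 0.6719 -0.3335]]
wait [[ 0.5963 -0.0575]
 [ 0.6381 -0.0448]
 [ 0.575   0.0034]]
wait caps [[ 0.6041 -0.0391]
 [ 0.6239 -0.0325]
 [ 0.5971 -0.0206]
 [ 0.6174 -0.0143]
 [ 0.591  -0.0038]
 [ 0.6111  0.0007]]
vial [[ 0.3394 -0.2795]] stopface [[ 0.453  -0.3438]
 [ 0.4973 -0.3439]]
```

>>> arm_command([
  [[0.0235,0.011,0.015,0,0,0,0.08],[0.0235,0.011,0.015,0,0,0,0.08],[0.0235,0.011,0.015,0,0,0,0.08],[0.0235,0.011,0.015,0,0,0,0.08],[0.0235,0.011,0.015,0,0,0,0.08],[0.0235,0.011,0.015,0,0,0,0.08],[0.0235,0.011,0.015,0,0,0,0.08],[0.0235,0.011,0.015,0,0,0,0.08],[0.0235,0.011,0.015,0,0,0,0.08],[0.0235,0.011,0.015,0,0,0,0.08]],
])

```text
t: 2.2
eef_pos: [0.6765, 0.0124, 0.2399]
orientation: [0.707, 0.707, -0.0, -0.0]
wrist_force: [0.7, -0.5, -0.1]
width: 0.0793
gripper_force: 0.0
```

>>> arm_command([
  [[0,0,0,0,0,8.5,0.08],[0,0,0,0,0,8.5,0.08],[0,0,0,0,0,8.5,0.08],[0,0,0,0,0,8.5,0.08],[0,0,0,0,0,8.5,0.08],[0,0,0,0,0,8.5,0.08],[0,0,0,0,0,8.5,0.08],[0,0,0,0,0,8.5,0.08],[0,0,0,0,0,8.5,0.08],[0,0,0,0,0,8.5,0.08]],
])

```text
t: 3.2
eef_pos: [0.6761, 0.0113, 0.2405]
orientation: [0.999, 0.041, -0.001, -0.0]
wrist_force: [-0.9, 0.8, -0.4]
width: 0.0799
gripper_force: 0.0
```

>>> arm_command([
  [[0,0,0,0,0,5,0.08],[0,0,0,0,0,0,0.08],[0,0,0,0,0,0,0.08],[0,0,0,0,0,0,0.08],[0,0,0,0,0,0,0.08],[0,0,0,0,0,0,0.08],[0,0,0,0,0,0,0.08],[0,0,0,0,0,0,0.08],[0,0,0,0,0,0,0.08],[0,0,0,0,0,0,0.08]],
])

```text
t: 4.2
eef_pos: [0.6765, 0.01, 0.2413]
orientation: [1.0, 0.0, 0.0, 0.0]
wrist_force: [-0.6, -0.2, 0.6]
width: 0.0799
gripper_force: 0.0
```

Run:
```python
from h import *; from rig import r
s=r.state(); print(s["t"],s["eef_pos"],R.from_quat(s["orientation"]).as_matrix().round(3),s["width"])
cv2.imwrite("pics/s2.png",r.read_camera("scene")[120:330,200:520,::-1].repeat(2,0).repeat(2,1))
```

```text
4.2 [0.67650884 0.00998855 0.24128235] [[ 1.  0.  0.]
 [ 0. -1. -0.]
 [ 0.  0. -1.]] 0.07992894254462286
```

View pics/s2.png

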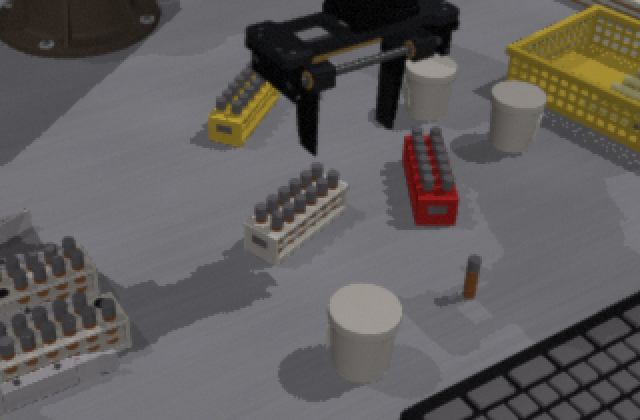

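The scene crop shows the gripper clear of everything, about 40 mm to the +x side of the rack, which is unmoved at about (298,215). I descend and then push in -x with both fingers on that one side.

>>> arm_command([
  [[0,0,0.0157,0,0,0,0.08],[0,0,0.0157,0,0,0,0.08],[0,0,0.0157,0,0,0,0.08],[0,0,0.0157,0,0,0,0.08],[0,0,0.0157,0,0,0,0.08],[0,0,0.0157,0,0,0,0.08],[0,0,0.0157,0,0,0,0.08],[0,0,0.0157,0,0,0,0.08],[0,0,0.0157,0,0,0,0.08],[0,0,0.0157,0,0,0,0.08]],
])

```text
t: 5.25
eef_pos: [0.6765, 0.01, 0.0829]
orientation: [1.0, 0.0, -0.0, -0.0]
wrist_force: [-0.2, 0.1, -0.3]
width: 0.0801
gripper_force: 0.0
```

>>> arm_command([
  [[-0.009,0,0,0,0,0,0.08],[-0.009,0,0,0,0,0,0.08],[-0.005,0,0,0,0,0,0.08],[-0.005,0,0,0,0,0,0.08],[-0.005,0,0,0,0,0,0.08],[-0.005,0,0,0,0,0,0.08],[-0.005,0,0,0,0,0,0.08],[-0.005,0,0,0,0,0,0.08],[-0.005,0,0,0,0,0,0.08],[-0.005,0,0,0,0,0,0.08]],
])

```text
t: 6.25
eef_pos: [0.6181, 0.01, 0.0842]
orientation: [1.0, -0.0, 0.0, 0.0]
wrist_force: [-0.3, -0.2, 0.4]
width: 0.0798
gripper_force: 0.2
```

>>> arm_command([
  [[-0.005,0,0,0,0,0,0.08],[-0.005,0,0,0,0,0,0.08],[-0.005,0,0,0,0,0,0.08],[-0.005,0,0,0,0,0,0.08],[-0.005,0,0,0,0,0,0.08],[-0.005,0,0,0,0,0,0.08],[-0.005,0,0,0,0,0,0.08],[-0.005,0,0,0,0,0,0.08],[-0.005,0,0,0,0,0,0.08],[-0.005,0,0,0,0,0,0.08]],
])

```text
t: 7.25
eef_pos: [0.5681, 0.01, 0.0843]
orientation: [1.0, -0.0, 0.0, 0.0]
wrist_force: [0.2, 0.5, -0.5]
width: 0.08
gripper_force: 0.2
```

Run:
```python
from h import *; from rig import r
s=r.state(); print(s["t"],s["eef_pos"],s["wrist_force"])
a=r.read_camera("scene")[120:330,200:520,::-1]; b=r.read_camera("side")[120:330,200:520,::-1]
cv2.imwrite("pics/s3.png",np.vstack([cv2.resize(a,None,fx=1.4,fy=1.4),cv2.resize(b,None,fx=1.4,fy=1.4)]))
```

```text
7.25 [0.56813281 0.01002356 0.0842839 ] [ 0.24426538  0.48456394 -0.54061637]
```

View pics/s3.png

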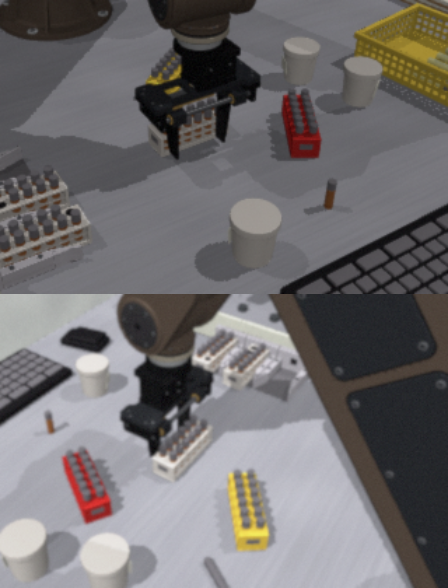

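The fence push works: the rack is upright against both fingers and nearly squared, with the yellow rack still clear. Continuing to the lane line.

>>> arm_command([
  [[-0.005,0,0,0,0,0,0.08],[-0.005,0,0,0,0,0,0.08],[-0.005,0,0,0,0,0,0.08],[-0.005,0,0,0,0,0,0.08],[-0.005,0,0,0,0,0,0.08],[-0.005,0,0,0,0,0,0.08],[-0.005,0,0,0,0,0,0.08],[-0.005,0,0,0,0,0,0.08],[-0.004,0,0,0,0,0,0.08],[-0.003,0,0,0,0,0,0.08]],
])

```text
t: 8.35
eef_pos: [0.5211, 0.01, 0.0842]
orientation: [1.0, -0.0, -0.0, -0.0]
wrist_force: [1.0, -0.1, 1.5]
width: 0.0797
gripper_force: 0.5
```

>>> arm_command([
  [[0,0,0,0,0,0,0.08],[0.005,0,0,0,0,0,0.08],[0.008,0,0,0,0,0,0.08],[0.01,0,0,0,0,0,0.08],[0.015,0,0,0,0,0,0.08],[0.02,0,0,0,0,0,0.08],[0,0,-0.03,0,0,0,0.08],[0,0,-0.04,0,0,0,0.08],[0,0,-0.04,0,0,0,0.08],[0,0,-0.045,0,0,0,0.08]],
])

```text
t: 9.35
eef_pos: [0.5799, 0.0101, 0.2405]
orientation: [1.0, 0.0, -0.001, -0.0]
wrist_force: [1.1, -0.5, -0.6]
width: 0.08
gripper_force: 0.0
```

>>> arm_command([
  [[0,0,0,0,0,-8.5,0.014],[0,0,0,0,0,-8.5,0.014],[0,0,0,0,0,-8.5,0.014],[0,0,0,0,0,-8.5,0.014],[0,0,0,0,0,-8.5,0.014],[0,0,0,0,0,-8.5,0.014],[0,0,0,0,0,-8.5,0.014],[0,0,0,0,0,-8.5,0.014],[0,0,0,0,0,-8.5,0.014],[0,0,0,0,0,-8.5,0.014]],
])

```text
t: 10.35
eef_pos: [0.5802, 0.01, 0.2394]
orientation: [0.735, 0.678, 0.0, 0.0]
wrist_force: [-0.4, -0.5, 0.6]
width: 0.0144
gripper_force: 0.0
```

Run:
```python
from h import *; from rig import r
import pickle
s=r.state(); print(s["t"],s["eef_pos"],s["orientation"],s["width"])
c=r.calibration("wrist"); pickle.dump(c,open("c4.pkl","wb")); im=r.read_camera("wrist")[:,:,::-1]
cv2.imwrite("pics/w4.png",im)
cv2.imwrite("pics/w4v.png",cv2.resize(im[0:260,80:480],None,fx=2,fy=2,interpolation=cv2.INTER_CUBIC))
```

```text
10.35 [0.58020672 0.010034   0.2393632 ] [7.35190478e-01 6.77860565e-01 8.53164792e-05 8.77685509e-05] 0.014387461920881693
```

View pics/w4v.png

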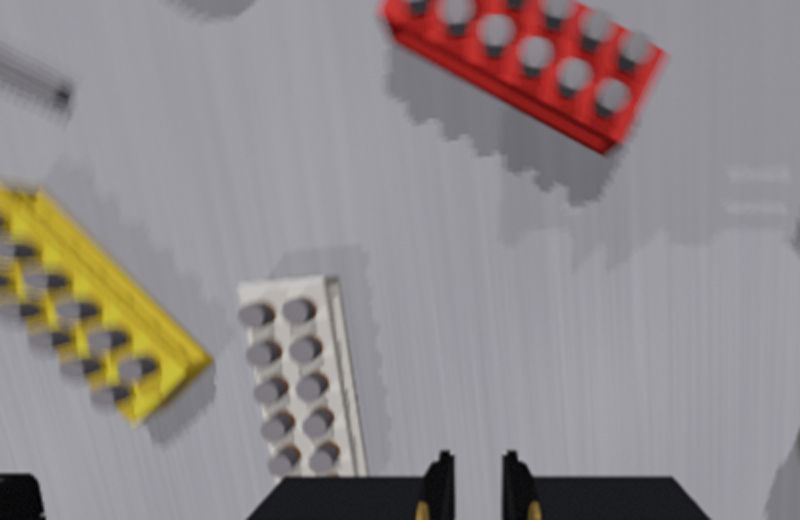

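The rack's +y end corners are at about (240,285) and (327,277) and its right top edge runs to (354,475); the yellow rack is clear.

Run:
```python
from h import *; import pickle
np.set_printoptions(precision=4,suppress=True)
c=pickle.load(open("c4.pkl","rb"))
P=lambda px,z:ray(c,np.array(px)/2+[80,0],z)
w=P([(240,285),(327,277),(354,475)],.036);print(w, np.degrees(np.arctan2(-(w[1]-w[2])[0],(w[1]-w[2])[1])))
q=P([(256,314),(299,309),(283,457),(324,455)],.054);print(q)
```

```text
[[ 0.4664  0.0741]
 [ 0.5103  0.0744]
 [ 0.5097 -0.0307]] -0.3378742344923276
[[ 0.4788  0.0603]
 [ 0.4995  0.061 ]
 [ 0.4799 -0.0116]
 [ 0.5007 -0.0123]]
```

Rack measured at centre x≈0.489, yaw≈0, +y end at y=0.074, so it is in line with the lane (x≈0.487). Now I move behind it and push in -y.

>>> arm_command([
  [[0,0,0,0,0,-5,0.014],[0.0125,-0.0115,0,0,0,0,0.014],[0.0125,-0.0115,0,0,0,0,0.014],[0.0125,-0.0115,0,0,0,0,0.014],[0.0125,-0.0115,0,0,0,0,0.014],[0.0125,-0.0115,0,0,0,0,0.014],[0.0125,-0.0115,0,0,0,0,0.014],[0.0125,-0.0115,0,0,0,0,0.014],[0.0125,-0.0115,0,0,0,0,0.014],[0,0,0,0,0,0,0.014]],
])

```text
t: 11.4
eef_pos: [0.4861, 0.1115, 0.2394]
orientation: [0.707, 0.708, -0.0, -0.0]
wrist_force: [-0.3, 0.2, -0.3]
width: 0.0141
gripper_force: 0.0
```

>>> arm_command([
  [[0,0,0,0,0,0,0.014],[0,0,0.02,0,0,0,0.014],[0,0,0.02,0,0,0,0.014],[0,0,0.02,0,0,0,0.014],[0,0,0.02,0,0,0,0.014],[0,0,0.02,0,0,0,0.014],[0,0,0.02,0,0,0,0.014],[0,0,0.02,0,0,0,0.014],[0,0,0.014,0,0,0,0.014],[0,0,0,0,0,0,0.014]],
])

```text
t: 12.4
eef_pos: [0.4875, 0.1095, 0.0837]
orientation: [0.707, 0.707, -0.001, -0.001]
wrist_force: [-0.5, -0.6, 0.1]
width: 0.0142
gripper_force: 0.0
```

>>> arm_command([
  [[-0.007,0,0,0,0,0,0.014],[-0.007,0,0,0,0,0,0.014],[-0.006,0,0,0,0,0,0.014],[-0.006,0,0,0,0,0,0.014],[-0.006,0,0,0,0,0,0.014],[-0.006,0,0,0,0,0,0.014],[-0.006,0,0,0,0,0,0.014],[-0.006,0,0,0,0,0,0.014],[-0.006,0,0,0,0,0,0.014],[-0.006,0,0,0,0,0,0.014]],
])

```text
t: 13.4
eef_pos: [0.4875, 0.0475, 0.0852]
orientation: [0.707, 0.707, 0.0, 0.0]
wrist_force: [0.1, 1.4, 1.5]
width: 0.014
gripper_force: 0.6
```

>>> arm_command([
  [[-0.006,0,0,0,0,0,0.014],[-0.006,0,0,0,0,0,0.014],[-0.006,0,0,0,0,0,0.014],[-0.006,0,0,0,0,0,0.014],[-0.006,0,0,0,0,0,0.014],[-0.006,0,0,0,0,0,0.014],[-0.006,0,0,0,0,0,0.014],[-0.006,0,0,0,0,0,0.014],[-0.006,0,0,0,0,0,0.014],[-0.006,0,0,0,0,0,0.014]],
])

```text
t: 14.4
eef_pos: [0.4875, -0.0125, 0.0852]
orientation: [0.707, 0.707, -0.0, 0.0]
wrist_force: [-0.1, 0.9, 0.1]
width: 0.0137
gripper_force: 0.3
```

>>> arm_command([
  [[-0.006,0,0,0,0,0,0.014],[-0.006,0,0,0,0,0,0.014],[-0.006,0,0,0,0,0,0.014],[-0.006,0,0,0,0,0,0.014],[-0.006,0,0,0,0,0,0.014],[-0.006,0,0,0,0,0,0.014],[-0.006,0,0,0,0,0,0.014],[-0.006,0,0,0,0,0,0.014],[-0.005,0,0,0,0,0,0.014],[-0.003,0,0,0,0,0,0.014]],
])

```text
t: 15.4
eef_pos: [0.4876, -0.0685, 0.0852]
orientation: [0.707, 0.707, 0.0, 0.0]
wrist_force: [-0.3, 1.8, -0.5]
width: 0.0141
gripper_force: 0.3
```

Run:
```python
from h import *; from rig import r
a=r.read_camera("scene")[150:310,120:380,::-1]; b=r.read_camera("side")[120:240,280:480,::-1]
cv2.imwrite("pics/s5.png",np.vstack([cv2.resize(a,(520,320)),cv2.resize(b,(520,270))])); print(r.state()["eef_pos"])
```

```text
[ 0.48756714 -0.06836295  0.085244  ]
```

View pics/s5.png

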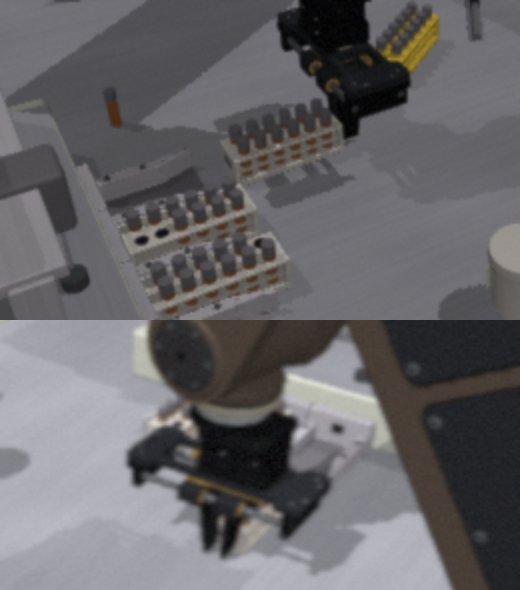

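The rack is straight, with its leading end just before the mouth of the free lane. Pushing in.

>>> arm_command([
  [[-0.006,0,0,0,0,0,0.014],[-0.006,0,0,0,0,0,0.014],[-0.006,0,0,0,0,0,0.014],[-0.006,0,0,0,0,0,0.014],[-0.006,0,0,0,0,0,0.014],[-0.006,0,0,0,0,0,0.014],[-0.006,0,0,0,0,0,0.014],[-0.006,0,0,0,0,0,0.014],[-0.006,0,0,0,0,0,0.014],[-0.006,0,0,0,0,0,0.014]],
])

```text
t: 16.5
eef_pos: [0.4875, -0.1285, 0.0853]
orientation: [0.707, 0.707, 0.0, 0.0]
wrist_force: [0.0, 1.0, 0.4]
width: 0.0142
gripper_force: 0.5
```

>>> arm_command([
  [[-0.006,0,0,0,0,0,0.014],[-0.006,0,0,0,0,0,0.014],[-0.006,0,0,0,0,0,0.014],[-0.006,0,0,0,0,0,0.014],[-0.006,0,0,0,0,0,0.014],[-0.006,0,0,0,0,0,0.014],[-0.006,0,0,0,0,0,0.014],[-0.006,0,0,0,0,0,0.014],[-0.006,0,0,0,0,0,0.014],[-0.004,0,0,0,0,0,0.014]],
])

```text
t: 17.5
eef_pos: [0.4875, -0.1866, 0.0852]
orientation: [0.707, 0.707, 0.0, 0.0]
wrist_force: [-0.4, 2.3, 1.7]
width: 0.0138
gripper_force: 0.6
```

>>> arm_command([
  [[-0.001,0,0,0,0,0,0.014],[-0.001,0,0,0,0,0,0.014],[-0.001,0,0,0,0,0,0.014],[-0.001,0,0,0,0,0,0.014],[-0.001,0,0,0,0,0,0.014],[-0.001,0,0,0,0,0,0.014],[-0.001,0,0,0,0,0,0.014],[-0.001,0,0,0,0,0,0.014],[-0.001,0,0,0,0,0,0.014],[-0.001,0,0,0,0,0,0.014]],
])

```text
t: 18.5
eef_pos: [0.4875, -0.1961, 0.0852]
orientation: [0.707, 0.707, 0.0, 0.0]
wrist_force: [-0.7, -0.2, 0.0]
width: 0.014
gripper_force: 0.2
```

>>> arm_command([
  [[-0.001,0,0,0,0,0,0.014],[-0.001,0,0,0,0,0,0.014],[-0.001,0,0,0,0,0,0.014],[-0.001,0,0,0,0,0,0.014],[-0.001,0,0,0,0,0,0.014],[-0.0005,0,0,0,0,0,0.014],[-0.0005,0,0,0,0,0,0.014],[0,0,0,0,0,0,0.014],[0,0,0,0,0,0,0.014],[0,0,0,0,0,0,0.014]],
])

```text
t: 19.5
eef_pos: [0.4876, -0.202, 0.0853]
orientation: [0.707, 0.707, 0.0, 0.0]
wrist_force: [-0.8, -1.0, -0.2]
width: 0.0143
gripper_force: 0.0
```

>>> arm_command([
  [[-0.0005,0,0,0,0,0,0.014],[-0.0005,0,0,0,0,0,0.014],[-0.0005,0,0,0,0,0,0.014],[-0.0005,0,0,0,0,0,0.014],[0,0,0,0,0,0,0.014],[0,0,0,0,0,0,0.014],[0,0,0,0,0,0,0.014],[0,0,0,0,0,0,0.014],[0,0,0,0,0,0,0.014],[0,0,0,0,0,0,0.014]],
])

```text
t: 20.5
eef_pos: [0.4874, -0.2024, 0.0853]
orientation: [0.707, 0.707, 0.0, -0.001]
wrist_force: [4.7, 14.9, 4.0]
width: 0.0141
gripper_force: 7.9
```

The force rises to 15 N at y=-0.202, which fits contact with the stop (predicted about -0.204). I back off, raise the arm and check.

>>> arm_command([
  [[0.002,0,0,0,0,0,0.014],[0.005,0,0,0,0,0,0.014],[0.01,0,0,0,0,0,0.014],[0.015,0,0,0,0,0,0.014],[0.008,0,-0.01,0,0,0,0.014],[0,0,-0.03,0,0,0,0.014],[0,0,-0.04,0,0,0,0.014],[0,0,-0.04,0,0,0,0.014],[0,0,-0.04,0,0,0,0.014],[0,0,-0.04,0,0,0,0.014]],
])

```text
t: 21.5
eef_pos: [0.4871, -0.163, 0.2877]
orientation: [0.707, 0.707, 0.0, 0.0]
wrist_force: [0.0, -0.6, -0.5]
width: 0.014
gripper_force: 0.0
```

>>> arm_command([
  [[-0.012,0.01,-0.015,0,0,0,0],[-0.012,0.01,-0.015,0,0,0,0],[-0.012,0.01,-0.015,0,0,0,0],[-0.012,0.01,-0.015,0,0,0,0],[-0.012,0.01,-0.015,0,0,0,0],[-0.012,0.01,-0.015,0,0,0,0],[-0.012,0.01,-0.015,0,0,0,0],[0,0,0,0,0,0,0],[0,0,0,0,0,0,0],[0,0,0,0,0,0,0]],
])

```text
t: 22.5
eef_pos: [0.5569, -0.247, 0.3897]
orientation: [0.707, 0.707, -0.0, -0.001]
wrist_force: [0.6, -0.4, 0.1]
width: 0.0009
gripper_force: 0.0
```

Run:
```python
from h import *; from rig import r
import pickle
c=r.calibration("wrist"); pickle.dump(c,open("c6.pkl","wb")); im=r.read_camera("wrist")[:,:,::-1]
print(r.state()["eef_pos"])
cv2.imwrite("pics/w6v.png",cv2.resize(im[60:260,160:480],None,fx=2.5,fy=2.5,interpolation=cv2.INTER_CUBIC))
```

```text
[ 0.5569947  -0.24713593  0.38974407]
```

View pics/w6v.png

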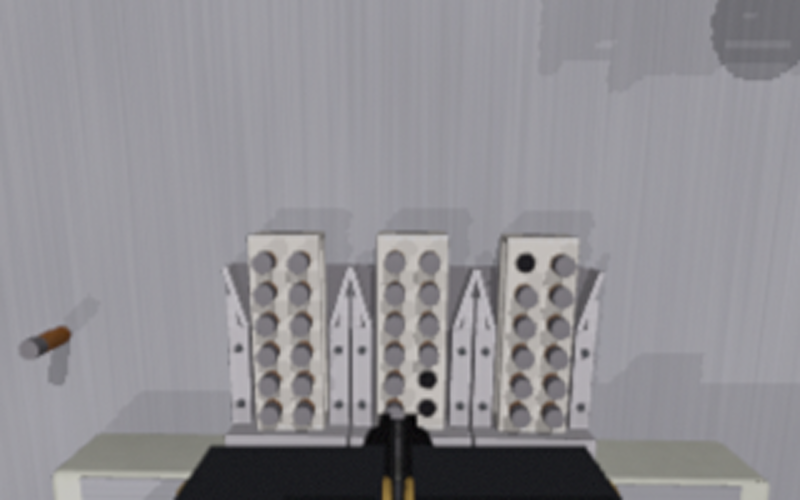

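The near ends of all three racks are level (rows 234, 234 and 237; 1 px ≈ 0.6 mm). The pushed rack is centred at column 287 and straight between its guides, so it is home. The arm is clear, so I hand in.

```bash
python3 -c "
from rig import r
print(r.sign_off())"
```

```text
the job is handed in; nothing more can be done
None
```

The rack is home against the empty lane's end stop, level with the two loaded racks in the last picture. The arm is clear, and I handed the job in after about 23 s of robot time; no verdict was returned.

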